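# Clamp the strip in the sanding fixture and set its fine knob

### The arm

A 7-joint arm with a two-finger parallel gripper is mounted at the origin on a cart in front of the work surface, level with it; the furniture and walls round the work are solid. World frame = base frame: x ahead of the robot, y to its left, z up, the work surface at z = 0. Lengths are in m, angles in rad, forces in N, time in s.
With the tool pointing down it reaches from about 0.425 to 0.825 m from the base axis. Payload 3.6 kg.
Tool frame: the origin (TCP) lies between the finger pads; the fingertips stand 14 mm ahead of it and the grasp point (between the pads) lies 5 mm behind it; z points along the fingers, y is the line along which they close (so a half turn about z gives the same grasp; the last joint's range is limited). The gripper opens to 85 mm and grips with 20 to 120 N. Pads are 22 mm wide; open, the fingers measure 114 mm over their backs; the gripper's body (76 mm by 85 mm) begins 54 mm behind the grasp point. The pads swing forward as they close: fully open they stand 13 mm farther back than shut.
Start: joints at [-1.357, 0.615, -0.013, 1.423, 0.008, 1.103, -0.04], TCP at [0.155, 0.631, 0.245] pointing down, gripper open.
Joint ranges: [-3.12, 3.12], [-0.3, 2.06], [-1.34, 1.32], [0.26, 2.42], [-1.36, 4.5], [0.01, 1.98], [-2.84, 2.84]. Speed limits (rad/s): [2.79, 2.79, 3.14, 3.14, 3.14, 3.14, 3.14].

### API

Orientations are given as a unit quaternion [w, x, y, z].
In Python, from rig import monitor, viewer, order gives the robot as it stands. The module is installed in compiled form; this text tells all that it offers.
- The arm moves only by the shell command python3 -m handwheel 'ROWS' [FORCE]. ROWS is JSON, a list of rows, each a list of 5 numbers: the gripper's target within -1 to 1 (fully open at 1, half-way at 0, shut at -1), then the shift along the tool's x, y, z in m, then the turn about the tool's z in degrees. A call has 1 to 12 rows; each row shifts and turns the commanded pose from where the row before left it, along the tool's axes as they then stand; what a row does not reach is not made up. A row lasts 1/12 s, in which the tool goes at most 41.7 mm and 7.16 degrees, less where a joint would pass 70% of its speed; a pose out of reach is approached as far as the arm can. A call is refused whole if a number of a shift passes 0.0417 or a number of a turn 7.16, either way. A call with a gripper value outside its range is refused whole. The fingers move at their own pace and stop on an object; FORCE is the grip in N (left out, the last holds). Time passes only in rows, so rows that do not move let the fingers close. It gives the time, the measured TCP pose, the force, the opening and the grip force at its end, in the units of the state.
- monitor.state(): the state, without advancing time (a new reading comes with each control period).
- viewer.capture(name): name is "scene" or "top" or "wrist"; returns a dict with "img" (420x560x3 uint8, red, green, blue), "mtx" (3x3 intrinsics, pixels), "k1" (the pictures are not rectified: a ray, as slopes to the right and down, at radius r is drawn at 1 + k1 r^2 times it, then the intrinsics apply), "rvec" (rotation vector, rad) and "tvec" (3), from world to camera coordinates, as OpenCV has them; the wrist camera has in their place "T_tool_cam" (4x4, takes a point from camera to tool coordinates, whose origin is the TCP and whose axes are the flange's). Camera axes: x right, y down, z forward; pixel columns grow to the right and rows downward; lengths in m; the calibration is good to about 2 mm. A picture is of the moment at which its call begins: read the wrist's pose just before it. There is no depth.
- order.finish_job(): hands the job in; it is judged then, once.
The state is a dict: "time_s": time; "q": joint angles; "joint_vel": joint speeds; "tau": joint torques, N m; "ee_pos": TCP position; "tcp_rot": TCP orientation; "contact_force": force on the tool from outside, world axes, zero at the start; "wrist_torque": the same for the moment, N m; "grip_width": finger opening in m; "grasp_force": force on a finger pad.
Only numpy, scipy, OpenCV 4.12 (cv2) and the standard library are available. Lean on these libraries where they do the work, as an engineer would, in place of code of your own. Each camera call takes 0.05 s, during which the arm holds its last target. There are 200 camera calls.

### The job

Take the longest of the three boards out of the rack, lay it flat on the bed of the sanding fixture, close up against its two back pins and its end stop, and let go of it; then press the sprung hold-down arm over it until the catch holds the arm down. Finally turn the inner knob until its pointer meets the mark on the outer ring, without disturbing the ring, and leave everything else on the bench where it is.

Things in the scene. Friction and masses are not known exactly. Their poses are not given: they have to be found in the camera images.
- fixture: Sanding fixture fixed to the bench; place and yaw (within 0.15 rad) vary. Origin under the middle of its bed at bench level; x away from the robot, y along the bed, z up. Plywood base, x -58..82, y -105..200 mm, 12 mm thick: its top is the bed, open at the front (-x). Grey knob housing 98x98 mm, 36 mm high, centred at x 0, y 145.
- bed_home (a point): Where the strip's centre is when it is fully home: fixture x 0, y 0, 21.5 mm above the bench (bed 12 mm + half of 19 mm). The strip's length lies along the fixture's y. Two steel back pins (12 mm diameter, 24 mm tall above the bed) at fixture x 28.7, y -36 and +68 mm bound it at x = 22.7; a wooden end stop (14 mm tall, x -18..18) bounds it at y = -80.5 mm.
- hold_down (a joint): Sprung hold-down arm (rad): 0 = raised, slanting up 0.70 rad; 0.70 = down and level. It resists with up to about 6 N at the paddle until 0.58 rad; past that its over-centre spring catch draws it down to 0.70 and holds it, its rubber foot then 2 mm above a 19 mm strip.
- hold_hinge (a point): Hinge of the hold-down arm, at fixture x 62, y -65, z 48 mm; axis parallel to the fixture's y. The arm is 20 mm wide and reaches from it towards -x. Raised, it overhangs the -y end of the bed, so the strip cannot come straight down there but must slide in under it from the front (-x). Cheeks and spring strut, 58 mm high, at x 51..126, y -95..-35.
- paddle (a point): Middle of the top face of the black paddle (34x30 mm) on the free end of the hold-down arm, 115 mm from its hinge: pushed down here. Raised it is at about x -21, z 128 mm, down at x -53, z 56 mm in the fixture's frame.
- knob_axis (a point): Point on the common vertical axis of the two concentric knobs, level with the flat top of the outer ring (50 mm above the bench). Axes as the fixture's.
- ring (a joint): Angle of the outer knob, an easily turned knurled aluminium ring (88 mm across, 14 mm tall, flat top), rad, counterclockwise from above; at 0 its mark points along the fixture's +x. It must stay as found.
- inner_knob (a joint): Angle of the inner knob (rad, counterclockwise from above, -1.2 to 2.6); at 0 its pointer points along the fixture's +x. A black hub 48 mm across, 2 mm above the ring's top, carries an upright grip bar 14 mm wide and 44 mm long whose top is 28 mm above the ring's top. A nose at the end of the bar with the white line is the pointer. Friction 0.04 Nm: it stays where it is left.
- pointer_tip (a point): Tip of the inner knob's pointer, 34 mm from the axis, just over the ring's top.
- ring_mark (a point): Inner end of the ring's mark, a dark raised bar (8x4 mm, 2.5 mm high) on the ring's top, 34 mm from the axis. The pointer tip coincides with it when set.
- rack: Plywood rack 150x150 mm, 10 mm thick, fixed on the bench; place and yaw (within 0.15 rad) vary. Origin under its middle at bench level. Three slots along its x at y = -54, 0, 54 mm between small wooden blocks 18 mm high (at x = +-34 mm, 12 mm long, 11 to 19 mm either side of a slot's middle line); a board stands in each on its long edge, in any order.
- strip: The longest board, the strip: 160x45x19 mm, 0.06 to 0.12 kg hardwood. Origin at the middle of one wide face; y along the 160 mm length, x along the 45 mm width, z through the 19 mm thickness, into the wood. At the start it stands on edge in the rack: x up, y along the rack's x, lower edge 10 mm above the bench.
- strip_mid (a point): Centre of the longest board; axes as strip.
- board_b_mid (a point): Centre of a shorter board 110x39x19 mm in the rack (same axes); leave it.
- board_c_mid (a point): Centre of the shortest board 90x50x16 mm in the rack (same axes); leave it.
- wood_wax_tin: Bystander: round wax tin with a yellow lid, 70 mm across, 38 mm high. Origin at the centre of its underside.
- spray_can: Bystander: tall grey spray can with red cap, 66 mm across, 200 mm high. Origin at the centre of its underside.
- sanding_block: Bystander: black rubber sanding block 64x115x43 mm. Origin at the centre of its underside.
- battery_pack: Bystander: black drill battery 68x112x63 mm. Origin at the centre of its underside.
- plane_block: Bystander: small block plane 46x140x50 mm. Origin at the centre of its underside.
- filler_tin: Bystander: white tin with grey lid, 66 mm across, 54 mm high. Origin at the centre of its underside.

How it is judged:
On the way, in this order (a step that is already met when the one before it is completed fails the run):
1. the longest board lies flat on the bed against pins and stop, let go (x of strip_mid in the frame of fixture between -0.007 and 0.004 m and y of strip_mid in the frame of fixture between -0.004 and 0.008 m and z of strip_mid in the frame of fixture between 0.018 and 0.025 m and angle between the y axis of strip_mid and the y axis of fixture, either way round below 0.1 rad and angle between the z axis of strip_mid and the z axis of fixture, either way round below 0.1 rad and contact force between the fingers and strip below 0.3 N), for 0.2 s.
2. the hold-down arm is down past its catch (value of joint hold_down above 0.64 rad), for 0.2 s.
3. the inner knob's pointer meets the ring's mark (horizontal distance between pointer_tip and ring_mark below 0.005 m), for 0.2 s.
At the end, for the whole second after the job is handed in: The longest board is at rest, flat on the bed, within 7 mm of the back pins and 8 mm of the end stop and within 0.1 rad of square; the hold-down arm is latched (over 0.64 rad); the pointer tip is within 5 mm of the ring's mark (x of strip_mid in the frame of fixture between -0.007 and 0.004 m and y of strip_mid in the frame of fixture between -0.004 and 0.008 m and z of strip_mid in the frame of fixture between 0.018 and 0.025 m and angle between the y axis of strip_mid and the y axis of fixture, either way round below 0.1 rad and angle between the z axis of strip_mid and the z axis of fixture, either way round below 0.1 rad and value of joint hold_down above 0.64 rad and horizontal distance between pointer_tip and ring_mark below 0.005 m and linear speed of strip below 0.02 m/s); the robot touches nothing.
It fails at once if the outer ring is disturbed (its mark moves more than 4 mm) (distance of ring_mark from where it was at the start of the episode above 0.004 m).
It fails at once if one of the two other boards is shifted by more than 20 mm (distance of any of board_b_mid, board_c_mid from where it was at the start of the episode above 0.02 m).
It fails at once if a bystander is shifted by more than 30 mm (distance of any of wood_wax_tin, spray_can, sanding_block, battery_pack, plane_block, filler_tin from where it was at the start of the episode above 0.03 m).
It also fails if it takes over 72 s, if anything falls off the work surface, if the arm or the gripper's body presses on something with over 40 N, if the wrist force passes 120 N, or if a joint passes its speed limit or range.

## Working session

There is one attempt and no reset: what is moved stays moved. The work goes in short steps, Python scripts to look and compute and a shell command to move; the robot and the scene stay as the last step left them, time stands still between calls to the robot, and variables do not carry over. Pictures are saved under pics/ and viewed, at most 10 in all, crops included, and the job is handed in when it is done.

```bash
mkdir -p pics
cat > h.py <<'E'
import numpy as np, cv2
from scipy.spatial.transform import Rotation as R
from rig import monitor, viewer, order
def cap(n,fn):
    s=monitor.state(); c=viewer.capture(n); cv2.imwrite('pics/'+fn+'.png',c['img'][:,:,::-1])
    if 'rvec' in c:
        Rm=cv2.Rodrigues(np.array(c['rvec'],float))[0]; t=np.array(c['tvec'],float).ravel()
        Rw=Rm.T; o=-Rm.T@t
    else:
        q=s['tcp_rot']; T=np.eye(4); T[:3,:3]=R.from_quat([q[1],q[2],q[3],q[0]]).as_matrix(); T[:3,3]=s['ee_pos']
        W=T@np.array(c['T_tool_cam']); Rw=W[:3,:3]; o=W[:3,3]
    np.savez('pics/'+fn+'.npz',Rw=Rw,o=o,K=c['mtx'],k1=c['k1'],img=c['img'])
    return fn
class V:
    def __init__(s,fn):
        d=np.load('pics/'+fn+'.npz'); s.Rw,s.o,s.K,s.img=d['Rw'],d['o'],d['K'],d['img']; s.D=np.array([float(d['k1']),0,0,0])
    def ray(s,u,v):
        p=cv2.undistortPoints(np.array([[[u,v]]],float),s.K,s.D)[0,0]
        return s.Rw@np.array([p[0],p[1],1])
    def pl(s,u,v,z):
        d=s.ray(u,v); return s.o+d*(z-s.o[2])/d[2]
    def px(s,P):
        P=np.atleast_2d(P).astype(float); r=cv2.Rodrigues(s.Rw.T)[0]
        return cv2.projectPoints(P,r,-s.Rw.T@s.o,s.K,s.D)[0][:,0]
E
python3 - <<'E'
from h import *
cap('scene','s0');cap('top','t0');cap('wrist','w0')
for f in ('s0','t0','w0'): print(f,V(f).o.round(3),V(f).ray(280,210).round(2))
s=monitor.state();print(s['ee_pos'],s['tcp_rot'],s['grip_width'])
E
```

```text
s0 [-0.27  -1.001  0.89 ] [ 0.53  0.68 -0.5 ]
t0 [0.39  0.011 1.408] [ 0.07  0.03 -1.  ]
w0 [0.086 0.648 0.373] [ 0.27 -0.08 -0.96]
[0.15485918 0.63069637 0.24437888] [-1.01635679e-04  1.20061768e-01  9.92765891e-01 -1.02289946e-03] 0.08560322040552175
```

View pics/t0.png

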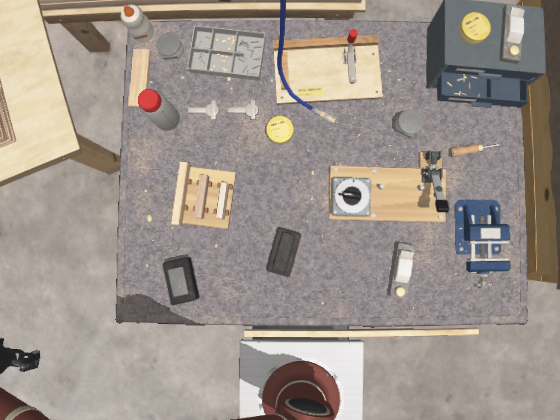

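View pics/s0.png

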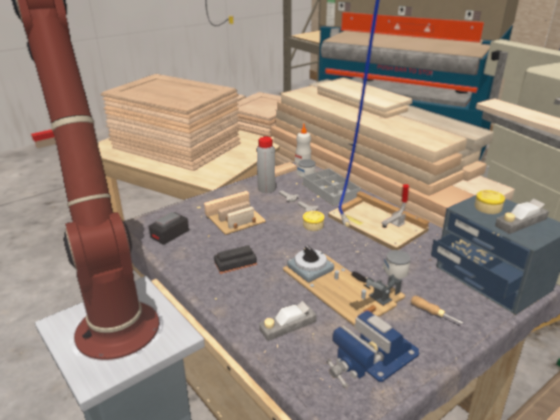

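The top view shows the rack near (205,195), with the longest board leftmost at about (180,193). The fixture is near (388,193), with the knob at (351,196), the hold-down at (433,180) and the robot at the bottom.

Run:
```python
from h import *
im=cv2.imread('pics/t0.png')
a=cv2.resize(im[155:235,165:245],None,fx=4.5,fy=4.5,interpolation=cv2.INTER_CUBIC)
b=cv2.resize(im[145:225,325:455],None,fx=6,fy=6,interpolation=cv2.INTER_CUBIC)
c=np.zeros((600,800,3),np.uint8); 
b=cv2.resize(im[150:225,325:455],None,fx=4,fy=4,interpolation=cv2.INTER_CUBIC)  # 520x300
a=cv2.resize(im[157:232,168:238],None,fx=4,fy=4,interpolation=cv2.INTER_CUBIC)  # 280x300
c=np.hstack([a,b]);cv2.imwrite('pics/c0.png',c);print(c.shape)
```

```text
(300, 800, 3)
```

View pics/c0.png

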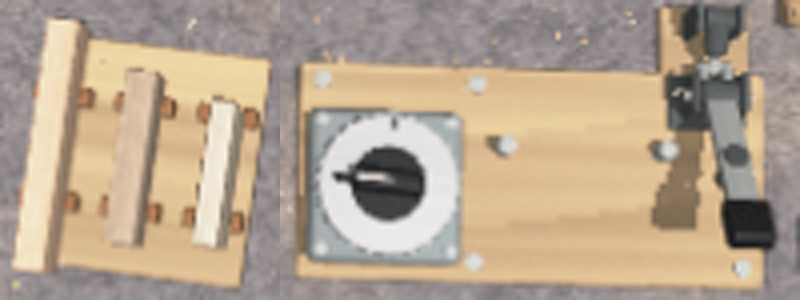

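The crop shows the strip as the leftmost board, its top running from (60,20) to (25,268). The rack corners are (270,60) and (238,285). The base corners are about (300,63), (299,276), (762,287). The pins are at (507,145) and (665,150). The mark is near (395,122) and the pointer tip near (335,175).

Run:
```python
from h import *
v=V('t0')
A=lambda x,y,z:v.pl(168+x/4-.4,157+y/4-.4,z)
B=lambda x,y,z:v.pl(325+(x-280)/4-.4,150+y/4-.4,z)
print('rack TR,BR,TL',*[A(*p,.01)[:2].round(4) for p in((270,60),(238,285),(90,38))])
TR,BR=A(270,60,.01)[:2],A(238,285,.01)[:2];d=TR-BR;print('len',np.linalg.norm(d),'yaw',np.arctan2(d[1],d[0]))
print('strip top',*[A(*p,.055)[:2].round(4) for p in((50,20),(86,22),(15,268),(50,270))])
c=[B(*p,.012)[:2] for p in((300,63),(299,276),(762,287),(762,78))]
print('base',np.array(c).round(4),[np.linalg.norm(c[i]-c[i-1]).round(4) for i in range(4)])
d=c[1]-c[2];print('yaw',np.arctan2(-d[0],d[1]))
print('pins',B(507,143,.036)[:2],B(665,149,.036)[:2])
print('knob hub',B(389,184,.052),'ring',B(389,184,.05),'mark',B(395,122,.052),'tip',B(335,176,.052))
```

```text
rack TR,BR,TL [0.5849 0.1757] [0.4389 0.1938] [0.5989 0.2942]
len 0.14709419174171257 yaw -0.12356216728995002
strip top [0.6036 0.3111] [0.6024 0.2879] [0.4465 0.3291] [0.4455 0.3067]
base [[ 0.6025 -0.0691]
 [ 0.4646 -0.0686]
 [ 0.4589 -0.3694]
 [ 0.5955 -0.372 ]] [np.float64(0.303), np.float64(0.1378), np.float64(0.3009), np.float64(0.1366)]
yaw -0.019073610929535415
pins [ 0.54857759 -0.19945582] [ 0.54553638 -0.30115396]
knob hub [ 0.52036826 -0.12257325  0.052     ] ring [ 0.52056091 -0.1227697   0.05      ] mark [ 0.55944791 -0.12646624  0.052     ] tip [ 0.52516186 -0.08874825  0.052     ]
```

```bash
cat >> h.py <<'E'
def go(x,y,z,yaw=None):
    "print tool-axis shift to world point and turn (deg) so tool y points along world angle yaw (mod pi)"
    s=monitor.state(); q=s['tcp_rot']; M=R.from_quat([q[1],q[2],q[3],q[0]]).as_matrix()
    d=M.T@(np.array([x,y,z])-s['ee_pos']); ty=np.arctan2(M[1,1],M[0,1])
    print('shift mm',(d*1000).round(1),'tooly',round(np.degrees(ty),2),end=' ')
    if yaw is not None: print('turn',(-((np.degrees(yaw-ty)+90)%180-90)).round(2),end='')
    print(' t',round(s['time_s'],2),'F',np.array(s['contact_force']).round(1),'pos',np.array(s['ee_pos']).round(4),'w',round(s['grip_width'],4),'g',round(s['grasp_force'],1))
E
python3 -m handwheel '[[1,-0.036,-0.0186,0,0],[1,-0.036,-0.0186,0,0],[1,-0.036,-0.0186,0,0],[1,-0.036,-0.0186,0,0],[1,-0.036,-0.0186,0,0],[1,-0.036,-0.0186,0,0],[1,-0.036,-0.0186,0,0],[1,-0.036,-0.0186,0,0],[1,-0.036,-0.0186,0,0],[1,-0.036,-0.0186,0,0],[1,-0.036,-0.0186,0,0],[1,0,0,0,-6.8]]'
python3 - <<'E'
from h import *
go(.526,.311,.245,np.pi/2-.12)
cap('wrist','w1')
E
```

```text
time_s: 1.15
ee_pos: [0.4992, 0.3278, 0.2449]
tcp_rot: [0.003, 0.068, 0.998, -0.004]
contact_force: [1.4, -1.6, -0.6]
grip_width: 0.0857
grasp_force: 0.0
shift mm [-28.9 -13.    0.2] tooly 82.2 turn -0.92 t 1.15 F [ 1.4 -1.6 -0.6] pos [0.4992 0.3278 0.2449] w 0.0857 g 0.0
```

View pics/w1.png

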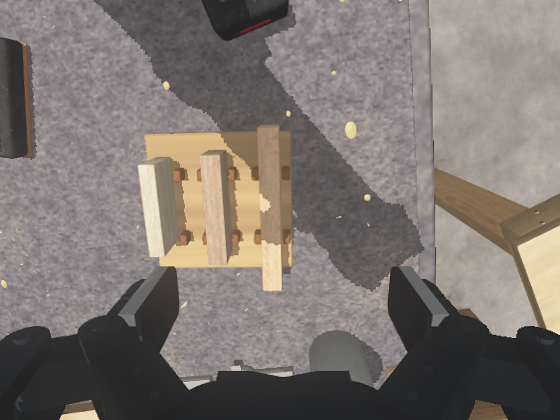

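The wrist view shows the strip's top face with ends near (269,127) and (273,290), partly in shadow, and the rack's right edge near x=291.

Run:
```python
from h import *
v=V('w1')
print(v.o)
P=[v.pl(*p,.055)[:2] for p in((259,130),(279,130),(263,290),(282,290))]
print(np.array(P).round(4)); a=(P[0]+P[1])/2;b=(P[2]+P[3])/2
print('mid',(a+b)/2,'len',np.linalg.norm(b-a),'w',np.linalg.norm(P[1]-P[0]),np.linalg.norm(P[3]-P[2])); d=b-a; print('yaw',np.arctan2(d[1],d[0]))
print('rack R edge',v.pl(291,131,.01),v.pl(292,267,.01))
c=(a+b)/2
go(c[0],c[1],.12,np.pi/2-.12)
```

```text
[0.4285065  0.33905241 0.37289801]
[[0.4465 0.3133]
 [0.4488 0.3306]
 [0.6013 0.2933]
 [0.6038 0.3121]]
mid [0.52511223 0.31233118] len 0.15610242478834924 w 0.017482378268706772 0.018951345276716238
yaw -0.12382087470742567
rack R edge [0.45429393 0.3411704  0.01      ] [0.60162377 0.32320322 0.01      ]
shift mm [-31.4 -15.2 124.9] tooly 82.86 turn -0.26 t 1.2 F [-0.2  0.   0.4] pos [0.4955 0.3319 0.2448] w 0.0853 g 0.0
```

```bash
python3 -m handwheel '[[-0.1,-0.0166,-0.0162,0.03,-0.26],[-0.1,0,0,0.035,0],[-0.1,0,0,0.035,0],[-0.1,0,0,0.03,0],[-0.1,0,0,0.0,0],[-0.1,0,0,0,0],[-0.1,0,0,0,0]]' 40 >/dev/null
python3 - <<'E'
from h import *
go(.510,.3138,.042,np.pi/2-.122)
cap('wrist','w2')
E
```

```text
shift mm [-4.9 -7.3 74.9] tooly 83.29 turn 0.28 t 1.78 F [-0.2 -0.7  0.7] pos [0.5058 0.3215 0.1169] w 0.0385 g 0.0
```

View pics/w2.png

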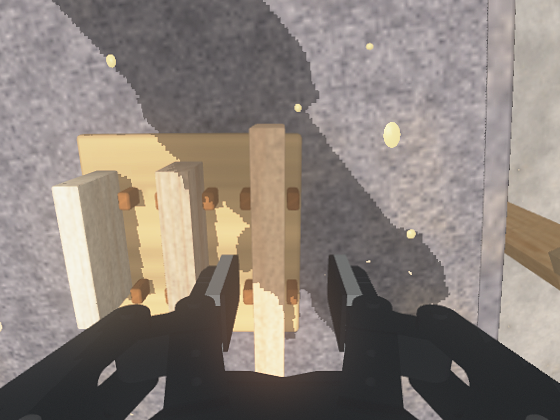

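The open fingers straddle the strip, whose centreline is near column 268, and the fingers' centre is about 7 mm to the right. I'll shift and go down.

```bash
python3 -m handwheel '[[-0.1,-0.005,-0.0073,0,0.3],[-0.1,0,0,0.025,0],[-0.1,0,0,0.025,0],[-0.1,0,0,0.0249,0],[-0.1,0,0,0,0],[-0.1,0,0,0,0]]' >/dev/null
python3 - <<'E'
from h import *
v=V('w2'); print([v.pl(*p,.055)[:2].round(4) for p in((250,130),(284,130),(256,370),(285,370))])
go(.510,.3138,.042,np.pi/2-.122)
E
python3 -m handwheel '[[-1,0,0,0,0],[-1,0,0,0,0],[-1,0,0,0,0],[-1,0,0,0,0],[-1,0,0,0,0],[-1,0,0,0,0]]' 50
```

```text
[array([0.4452, 0.3121]), array([0.4472, 0.3298]), array([0.595 , 0.2945]), array([0.5972, 0.3131])]
shift mm [ 0.3  2.1 -1. ] tooly 82.91 turn -0.1 t 2.33 F [ 0.7  0.5 -0.1] pos [0.5101 0.3117 0.041 ] w 0.0385 g 0.0
time_s: 2.83
ee_pos: [0.5108, 0.3129, 0.0428]
tcp_rot: [0.002, 0.061, 0.998, 0.001]
contact_force: [-0.2, -0.7, 7.7]
grip_width: 0.0177
grasp_force: 49.8
```

```bash
python3 -m handwheel '[[-1,0,0,-0.02,0],[-1,0,0,-0.03,0],[-1,0,0,-0.04,0],[-1,0,0,-0.04,0],[-1,0,0,-0.02,0],[-1,0,-0.03,0,0],[-1,0,-0.04,0,0],[-1,0,-0.04,0,0],[-1,0,-0.04,0,0],[-1,0,-0.04,0,0],[-1,0,-0.04,0,0],[-1,0,-0.04,0,0]]'
python3 - <<'E'
from h import *
go(.478,-.2436,.19,-.022)
E
```

```text
time_s: 3.83
ee_pos: [0.4754, 0.0425, 0.191]
tcp_rot: [0.0, 0.061, 0.998, 0.0]
contact_force: [0.8, 0.3, -1.3]
grip_width: 0.0182
grasp_force: 49.2
shift mm [ -37.4 -283.6    1. ] tooly 82.99 turn 84.25 t 3.83 F [ 0.8  0.3 -1.3] pos [0.4754 0.0425 0.191 ] w 0.0182 g 49.2
```

```bash
python3 -m handwheel '[[-1,-0.005,-0.04,0,0],[-1,-0.005,-0.04,0,0],[-1,-0.005,-0.04,0,0],[-1,-0.005,-0.04,0,0],[-1,-0.005,-0.04,0,0],[-1,-0.005,-0.04,0,0],[-1,-0.005,-0.02,0,0],[-1,0,0,0,7],[-1,0,0,0,7],[-1,0,0,0,7],[-1,0,0,0,7],[-1,0,0,0,7]]' >/dev/null
python3 -m handwheel '[[-1,0,0,0,7],[-1,0,0,0,7],[-1,0,0,0,7],[-1,0,0,0,7],[-1,0,0,0,7],[-1,0,0,0,7],[-1,0,0,0,7],[-1,0,0,0,0],[-1,0,0,0,0]]'
python3 - <<'E'
from h import *
go(.478,-.2436,.12,-.022)
cap('wrist','w3');cap('top','t3')
E
```

```text
time_s: 5.58
ee_pos: [0.4791, -0.2176, 0.1906]
tcp_rot: [-0.0, 0.712, 0.702, 0.0]
contact_force: [0.8, 0.4, -1.4]
grip_width: 0.0184
grasp_force: 49.2
shift mm [-26.   -0.8  70.6] tooly -0.83 turn 0.44 t 5.58 F [ 0.8  0.4 -1.4] pos [ 0.4791 -0.2176  0.1906] w 0.0184 g 49.2
```

View pics/w3.png

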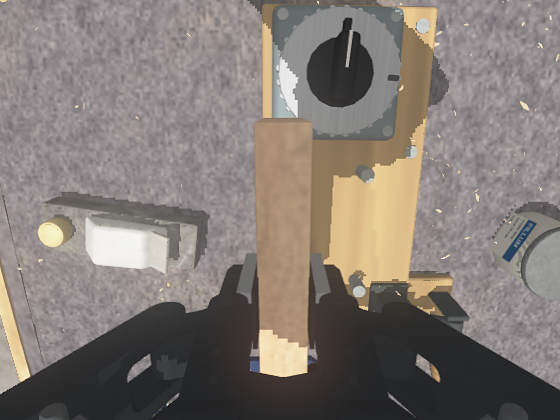

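The wrist view shows the knob centre near (339,72), the pointer tip at (348,20), the mark at (393,78), and pin tops at (367,174) and (358,285). The strip is held at column 284.

Run:
```python
from h import *
v=V('w3')
p1=v.pl(367,173,.036)[:2];p2=v.pl(358,285,.036)[:2];k=v.pl(339,72,.05)[:2];h=v.pl(340,71,.052)[:2]
print('pins',p1,p2,np.linalg.norm(p1-p2),'knob',k,h,'mark',v.pl(393,78,.0515),'tip',v.pl(348,22,.052))
L=np.array([[28.7,68],[28.7,-36],[0,145]])/1e3;W=np.array([p1,p2,(k+h)/2])
lc,wc=L.mean(0),W.mean(0);H=(L-lc).T@(W-wc);yaw=np.arctan2(H[0,1]-H[1,0],H[0,0]+H[1,1])
Rz=np.array([[np.cos(yaw),-np.sin(yaw)],[np.sin(yaw),np.cos(yaw)]]);o=wc-Rz@lc
print('fix',o,yaw,'res',(W-(L@Rz.T+o)).round(4))
for z in(.012,):print('R edge',v.pl(437,20,z),v.pl(412,262,z))
a,b=v.pl(255,120,.19),v.pl(311,120,.19);print('strip + end top at z of hold',v.pl(283,120,.2036))
```

```text
pins [ 0.5459669  -0.19870286] [ 0.54323777 -0.29847581] 0.09981026422528207 knob [ 0.51931687 -0.12304794] [ 0.5197118  -0.12256176] mark [ 0.55779058 -0.12745149  0.0515    ] tip [ 0.52446399 -0.0906076   0.052     ]
fix [ 0.51571269 -0.26519089] -0.023714522293462558 res [[-0.0001 -0.0008]
 [-0.0003  0.0034]
 [ 0.0004 -0.0026]]
R edge [ 0.60205595 -0.08059323  0.012     ] [ 0.59860722 -0.28821355  0.012     ]
strip + end top at z of hold [ 0.47924136 -0.15094611  0.2036    ]
```

```bash
python3 -m handwheel '[[-1,-0.0257,-0.0015,0.02,0.5],[-1,0,0,0.035,0],[-1,0,0,0.035,0],[-1,0,0,0.03,0],[-1,0,0,0.015,0],[-1,0,0,0,0],[-1,0,0,0,0],[-1,0,0,0,0]]' >/dev/null
python3 - <<'E'
from h import *
go(.4772,-.2433,.044,-.023)
E
python3 -m handwheel '[[-1,0,0,0.004,0],[-1,0,0,0.003,0],[-1,0,0,0,0],[-1,0,0,0,0]]'
```

```text
shift mm [ 1.3 -0.4 14.1] tooly -1.58 turn -0.26 t 6.35 F [-3.5  2.2 15.5] pos [ 0.4775 -0.2446  0.0581] w 0.0178 g 65.5
time_s: 6.68
ee_pos: [0.4775, -0.2447, 0.0574]
tcp_rot: [0.001, 0.717, 0.697, 0.003]
contact_force: [-13.2, 8.2, 62.4]
grip_width: 0.0182
grasp_force: 71.8
```

```bash
python3 -m handwheel '[[-1,0,0,-0.007,0],[-1,0,0,-0.02,0],[-1,0,0,0,0],[-1,0,0,0,0]]'
python3 - <<'E'
from h import *
cap('wrist','w4');cap('scene','s4')
a=cv2.imread('pics/w4.png'); b=cv2.resize(cv2.imread('pics/s4.png')[200:340,230:430],(560,392),interpolation=cv2.INTER_CUBIC)
cv2.imwrite('pics/c4.png',np.vstack([cv2.resize(a,(400,300)),cv2.resize(b,(400,280))]))
E
```

```text
time_s: 7.02
ee_pos: [0.4781, -0.2443, 0.0763]
tcp_rot: [0.001, 0.716, 0.698, 0.001]
contact_force: [0.9, -1.1, -1.0]
grip_width: 0.0183
grasp_force: 62.8
```

View pics/c4.png

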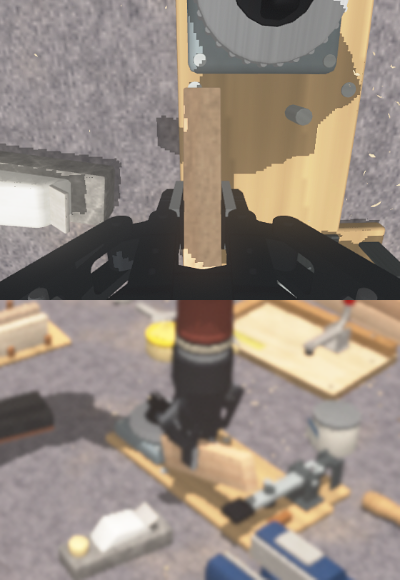

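The strip is still held level, with its end near (202,88) in the crop. A screw sits next to that end, and the scene view shows the strip well clear of the raised arm. I'll measure how high it sits in the grip.

Run:
```python
from h import *
for f,rows in(('w3',(130,160,200,240)),('w4',(130,160,200,240))):
    v=V(f);g=cv2.GaussianBlur(v.img,(5,5),0).astype(int)
    for r in rows:
        d=np.abs(g[r,2:]-g[r,:-2]).sum(1); print(f,r,[(c+1,d[c]) for c in range(230,340) if d[c]>35 and d[c]==d[max(0,c-4):c+5].max()])
print(V('w3').K[0,0])
```

```text
w3 130 [(253, np.int64(37)), (312, np.int64(66))]
w3 160 [(311, np.int64(53))]
w3 200 [(255, np.int64(36)), (310, np.int64(60)), (332, np.int64(124))]
w3 240 [(309, np.int64(71)), (330, np.int64(126))]
w4 130 [(249, np.int64(68)), (256, np.int64(93)), (308, np.int64(68))]
w4 160 [(250, np.int64(72)), (257, np.int64(80)), (308, np.int64(65))]
w4 200 [(251, np.int64(39)), (257, np.int64(43)), (309, np.int64(67))]
w4 240 [(256, np.int64(96)), (309, np.int64(75))]
356.9325998845914
```

Run:
```python
from h import *
v=V('s4'); t=np.array([.4781,-.2443])
yaw=-.023; e=np.array([-np.sin(yaw),np.cos(yaw)]); n=np.array([np.cos(yaw),np.sin(yaw)])
for tilt in (-.2,0,.2):
  print('tilt(+y up)',tilt)
  for s,nm in((65,'+y'),(-95,'-y')):
    for h in (13,-32):
      dy=(s*np.cos(tilt)-h*np.sin(tilt))/1e3; dz=(s*np.sin(tilt)+h*np.cos(tilt))/1e3
      P=np.r_[t+e*dy-n*.0095,.0763+dz]; p=v.px(P)[0]; print(nm,h,p.round(1),'crop',((p-[230,200])*2+[0,300]).round(0))
# colour mask of wood in scene ROI
P=[np.r_[.5167+ x*np.cos(yaw)-y*np.sin(yaw),-.2672+x*np.sin(yaw)+y*np.cos(yaw),z] for x,y,z in((-18,-80.5,26),(18,-80.5,26),(-58,-105,12),(-58,200,12))] if 0 else [np.r_[.5167+(x*np.cos(yaw)-y*np.sin(yaw))/1e3,-.2672+(x*np.sin(yaw)+y*np.cos(yaw))/1e3,z/1e3] for x,y,z in((-18,-80.5,26),(18,-80.5,26),(-58,-105,12),(-58,200,12),(-53,-65,128))]
print('stop L,R, base, ', ((v.px(P)-[230,200])*2+[0,300]).round(0))
im=v.img[200:340,230:430]; im=cv2.resize(im,(800,560),interpolation=cv2.INTER_CUBIC); cv2.imwrite('pics/c5.png',im[100:500,100:700,::-1])
```

```text
tilt(+y up) -0.2
+y 13 [309.1 265.1] crop [158. 430.]
+y -32 [311.  279.9] crop [162. 460.]
-y 13 [351.1 285.1] crop [242. 470.]
-y -32 [352.6 301.2] crop [245. 502.]
tilt(+y up) 0
+y 13 [309.6 261.3] crop [159. 423.]
+y -32 [309.2 274.9] crop [158. 450.]
-y 13 [351.9 292.1] crop [244. 484.]
-y -32 [350.8 306.4] crop [242. 513.]
tilt(+y up) 0.2
+y 13 [310.6 258. ] crop [161. 416.]
+y -32 [308.1 269.9] crop [156. 440.]
-y 13 [351.7 298.4] crop [243. 497.]
-y -32 [348.1 310.3] crop [236. 521.]
stop L,R, base,  [[263. 517.]
 [283. 506.]
 [253. 550.]
 [102. 432.]
 [239. 457.]]
```

View pics/c5.png

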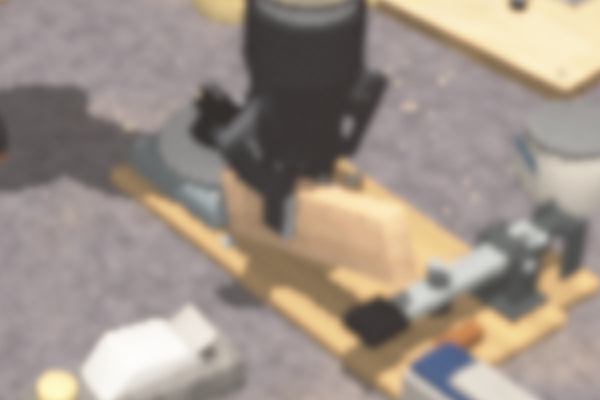

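The crop shows the strip tilted, with its -y end (412,205)-(410,280) raised, and the hold-down paddle low at about (375,320). The strip probably came down on the paddle. I'll work out the arm's present angle.

Run:
```python
from h import *
yaw=-.023
F=lambda x,y,z:np.r_[.5167+(x*np.cos(yaw)-y*np.sin(yaw))/1e3,-.2672+(x*np.sin(yaw)+y*np.cos(yaw))/1e3,z/1e3]
for f in('s0','s4'):
  v=V(f); 
  for j in(0,.2,.4,.58,.7):
    a=.70-j; x=62-115*np.cos(a)-8*np.sin(a)*0; z=48+115*np.sin(a)+8
    p=v.px(F(x,-65,z))[0]; print(f,j,p.round(1),'c5',((p-[230,200])*4-100).round(0))
  g=v.img[240:330,330:400].max(2); m=(g<40).astype(np.uint8); n,l,st,c=cv2.connectedComponentsWithStats(m)
  print([(c[i].round(1)+[330,240],st[i,4]) for i in range(1,n) if st[i,4]>12])
```

```text
s0 0 [357.5 273.5] c5 [410. 194.]
s0 0.2 [353.1 281.8] c5 [392. 227.]
s0 0.4 [349.9 290.1] c5 [380. 260.]
s0 0.58 [348.1 297.3] c5 [372. 289.]
s0 0.7 [347.5 301.7] c5 [370. 307.]
[]
s4 0 [357.5 273.5] c5 [410. 194.]
s4 0.2 [353.1 281.8] c5 [392. 227.]
s4 0.4 [349.9 290.1] c5 [380. 260.]
s4 0.58 [348.1 297.3] c5 [372. 289.]
s4 0.7 [347.5 301.7] c5 [370. 307.]
[]
```

The paddle's position matches 0.70 rad, so the strip latched the hold-down on the way down. The strip goes down flat on the free bench between rack and fixture first. Then I'll lift the arm out of its catch.

```bash
python3 -m handwheel '[[-1,0,0,-0.035,0],[-1,0,0,-0.04,0],[-1,0,0,-0.035,0],[-1,0.02,0.004,0,0],[-1,0.04,0.006,0,0],[-1,0.04,0.006,0,0],[-1,0.04,0.006,0,0],[-1,0.04,0.006,0,0],[-1,0.04,0.006,0,0],[-1,0.04,0.006,0,0],[-1,0.04,0.004,0,0],[-1,0.015,0,0,0]]' >/dev/null
python3 -m handwheel '[[-1,0,0,0.04,0],[-1,0,0,0.04,0],[-1,0,0,0.02,0],[-1,0,0,0,0],[-1,0,0,0,0]]'
python3 - <<'E'
from h import *
v=V('t0')
for n,p,z in(('wax',(280,129),.038),('block top end',(293,229),.043),('block r',(300,236),.043)): print(n,v.pl(*p,z).round(3))
go(.53,.07,.032,0)
E
```

```text
time_s: 8.53
ee_pos: [0.5287, 0.0696, 0.0838]
tcp_rot: [-0.001, 0.717, 0.698, -0.002]
contact_force: [0.6, -0.0, -0.7]
grip_width: 0.0184
grasp_force: 62.8
wax [0.692 0.059 0.038]
block top end [0.436 0.024 0.043]
block r [0.419 0.006 0.043]
shift mm [ 0.5  1.5 51.8] tooly -1.53 turn -1.53 t 8.53 F [ 0.6 -0.  -0.7] pos [0.5287 0.0696 0.0838] w 0.0184 g 62.8
```

```bash
python3 -m handwheel '[[-1,0,0,0.015,0],[-1,0,0,0.01,0],[-1,0,0,0.006,0],[-1,0,0,0.006,0],[-1,0,0,0.005,0],[-1,0,0,0.004,0],[-1,0,0,0.002,0],[-1,0,0,0,0],[-1,0,0,0,0]]' 22
python3 -m handwheel '[[-1,0,0,0.003,0],[-1,0,0,0,0],[-1,0,0,0,0]]' 22
```

```text
time_s: 9.28
ee_pos: [0.5301, 0.0651, 0.0398]
tcp_rot: [0.002, 0.718, 0.696, -0.001]
contact_force: [-3.6, -7.2, 14.0]
grip_width: 0.0181
grasp_force: 65.2
time_s: 9.53
ee_pos: [0.5301, 0.0636, 0.0374]
tcp_rot: [0.003, 0.718, 0.696, -0.001]
contact_force: [-5.3, -10.3, 17.4]
grip_width: 0.0179
grasp_force: 66.0
```

```bash
python3 -m handwheel '[[-1,0,0,0.003,0],[-1,0,0,0.002,0],[-1,0,0,0,0],[-0.7,0,0,0,0],[-0.3,0,0,0,0],[0.3,0,0,0,0],[1,0,0,0,0],[1,0,0,0,0],[1,0,0,0,0]]' 30
python3 - <<'E'
from h import *
go(.53,.07,.04,0)
cap('wrist','w6')
v=V('w6');g=cv2.GaussianBlur(v.img,(5,5),0).astype(int)
for r in (110,130,160,200,240,280):
    d=np.abs(g[r,2:]-g[r,:-2]).sum(1); print(r,[(c+1,int(d[c])) for c in range(180,400) if d[c]>45 and d[c]==d[max(0,c-4):c+5].max()])
E
```

```text
time_s: 10.28
ee_pos: [0.5297, 0.0707, 0.0292]
tcp_rot: [-0.0, 0.716, 0.698, 0.0]
contact_force: [1.4, 0.3, 0.2]
grip_width: 0.0765
grasp_force: 0.0
shift mm [ -0.7   0.4 -10.8] tooly -1.47 turn -1.47 t 10.28 F [1.4 0.3 0.2] pos [0.5297 0.0707 0.0292] w 0.0765 g 0.0
110 [(231, 121)]
130 [(255, 112)]
160 []
200 [(213, 119), (230, 129), (263, 96), (320, 89)]
240 [(232, 112), (263, 111), (318, 122)]
280 [(190, 232), (316, 116), (359, 68), (376, 193), (396, 115)]
```

View pics/w6.png

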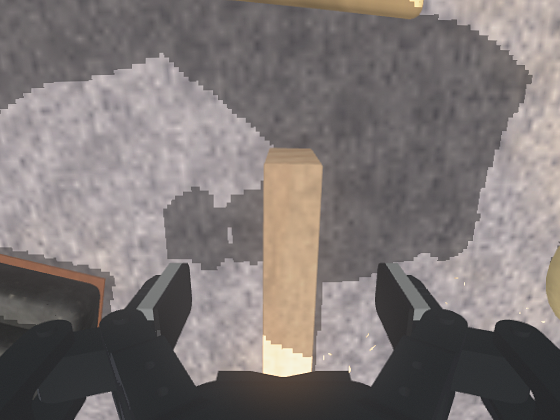

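The strip stands upright and level at columns 263–320, between the open fingers. Pushing along +x (tool +y) with the rear finger will topple it.

```bash
python3 -m handwheel '[[1,0,0,-0.009,0],[1,0,0.01,0,0],[1,0,0.01,0,0],[1,0,0.008,0,0],[1,0,0.006,0,0],[1,0,0.006,0,0],[1,0,0.006,0,0],[1,0,0.006,0,0],[1,0,0.004,0,0],[1,0,0,0,0],[1,0,0,0,0],[1,0,0,0,0]]'
python3 - <<'E'
from h import *
cap('wrist','w7')
v=V('w7');g=cv2.GaussianBlur(v.img,(5,5),0).astype(int)
for r in (110,130,160,200,240,280,320):
    d=np.abs(g[r,2:]-g[r,:-2]).sum(1); print(r,[(c+1,int(d[c])) for c in range(180,400) if d[c]>45 and d[c]==d[max(0,c-4):c+5].max()])
go(.53,.07,.04,0)
E
```

```text
time_s: 11.33
ee_pos: [0.5852, 0.0684, 0.0383]
tcp_rot: [-0.0, 0.717, 0.698, -0.0]
contact_force: [-1.1, 1.1, -0.6]
grip_width: 0.0853
grasp_force: 0.0
110 [(195, 86)]
130 []
160 [(182, 151), (240, 61), (245, 73), (289, 86)]
200 [(184, 85), (200, 121), (237, 110), (288, 71)]
240 [(186, 91), (287, 60)]
280 [(200, 132), (286, 157), (389, 211)]
320 [(192, 124), (285, 200), (391, 188)]
shift mm [  0.1 -55.2  -1.6] tooly -1.54 turn -1.54 t 11.38 F [-0.1 -0.1  1.4] pos [0.5851 0.0684 0.0383] w 0.0854 g 0.0
```

```bash
python3 -m handwheel '[[1,0,0,-0.035,0],[1,0,0,-0.04,0],[0.5,0,0,-0.04,0],[0.5,0,0,-0.02,0],[0.5,-0.02,-0.005,0,0],[0.5,-0.038,-0.0105,0,0],[0.5,-0.038,-0.0105,0,0],[0.5,-0.038,-0.0105,0,0],[0.5,-0.038,-0.0105,0,0],[0.5,-0.038,-0.0105,0,0],[0.5,-0.038,-0.0105,0,0],[0.5,-0.038,-0.0105,0,0]]'
python3 -m handwheel '[[0.5,-0.038,-0.0105,0,0],[0.5,-0.038,-0.0105,0,0],[0.5,-0.038,-0.0105,0,0],[0.5,0,0,0,0],[0.5,0,0,0,0]]'
python3 - <<'E'
from h import *
v=V('w7')
print('strip', [v.pl(*p,.019)[:2].round(4) for p in((182,160),(289,160),(187,240),(287,240))])
go(.4622,-.331,.12,np.pi/2-.023); print(np.round(monitor.state()['q'],2))
E
```

```text
time_s: 12.38
ee_pos: [0.4983, -0.2168, 0.1735]
tcp_rot: [-0.0, 0.716, 0.698, 0.0]
contact_force: [0.6, -0.4, 0.0]
grip_width: 0.0637
grasp_force: 0.0
time_s: 12.8
ee_pos: [0.4625, -0.3319, 0.1736]
tcp_rot: [0.0, 0.719, 0.695, -0.001]
contact_force: [0.7, 1.1, 0.8]
grip_width: 0.0643
grasp_force: 0.0
strip [array([0.5436, 0.119 ]), array([0.5881, 0.1178]), array([0.5422, 0.0835]), array([0.5865, 0.0825])]
shift mm [ 1.  -0.3 53.6] tooly -1.95 turn 89.37 t 12.8 F [0.7 1.1 0.8] pos [ 0.4625 -0.3319  0.1736] w 0.0643 g 0.0
[ 0.33  0.6   0.4   1.76 -0.29  0.84  0.83]
```

```bash
python3 -m handwheel '[[0.5,0,0,0,-7],[0.5,0,0,0,-7],[0.5,0,0,0,-7],[0.5,0,0,0,-7],[0.5,0,0,0,-7],[0.5,0,0,0,-7],[0.5,0,0,0,-7],[0.5,0,0,0,-7],[0.5,0,0,0,-7],[0.5,0,0,0,-7],[0.5,0,0,0,-7],[0.5,0,0,0,-7]]' >/dev/null
python3 -m handwheel '[[0.5,0,0,0,-6.6],[0.5,0,0,0,0],[0.5,0,0,0,0]]' >/dev/null
python3 - <<'E'
from h import *
go(.4622,-.331,.12,np.pi/2-.023); print(np.round(monitor.state()['q'],2))
cap('wrist','w8')
E
```

```text
shift mm [ 3.1 -4.1 53.4] tooly 89.01 turn 0.33 t 14.05 F [-0.1 -0.5  0.3] pos [ 0.4654 -0.3271  0.1734] w 0.0639 g 0.0
[ 0.62  0.57 -0.06  1.75  0.05  0.82  2.09]
```

View pics/w8.png

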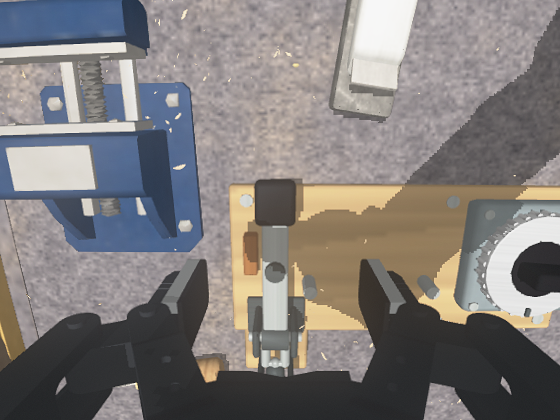

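The view shows the arm down (level) with its paddle centred near (275,203), the end stop at (250,253) with its inner edge near column 257, the base corner at (231,185), and pins at (309,281) and (427,285).

Run:
```python
from h import *
v=V('w8'); yaw=-.023
def loc(P):
    d=P[:2]-[.5167,-.2672]; return (np.array([[np.cos(yaw),np.sin(yaw)],[-np.sin(yaw),np.cos(yaw)]])@d*1e3).round(1)
for n,p,z in(('paddle TL',(256,182),.056),('paddle BR',(296,208),.056),('paddle ctr',(276,196),.056),('corner(-58,-105)',(231,185),.012),('stop(-18,-80.5)',(257,233),.026),('stop(18,-80.5)',(258,273),.026),('pin+',(424,279),.036),('pin-',(307,280),.036)):
    P=v.pl(*p,z); print(n,P[:2].round(4),loc(P))
# paddle dark mask
g=v.img[165:240,240:315].max(2); m=(g<55).astype(np.uint8); n,l,st,c=cv2.connectedComponentsWithStats(m)
print([(st[i,:5]+[240,165,0,0,0]) for i in range(1,n) if st[i,4]>200])
```

```text
paddle TL [ 0.445  -0.3446] [-69.9 -79.1]
paddle BR [ 0.4644 -0.3167] [-51.1 -50.7]
paddle ctr [ 0.4553 -0.3308] [-59.9 -65. ]
corner(-58,-105) [ 0.4561 -0.3689] [ -58.2 -103.1]
stop(-18,-80.5) [ 0.4936 -0.3478] [-21.2 -81.1]
stop(18,-80.5) [ 0.5296 -0.3482] [ 14.8 -80.7]
pin+ [ 0.533  -0.2102] [15.  57.4]
pin- [ 0.5318 -0.3073] [ 16.  -39.8]
[]
```

```bash
python3 -m handwheel '[[0.5,0.003,-0.0041,0.02,0],[0.5,0,0,0.04,0],[0.5,0,0,0.04,0],[0.5,0,0,0.026,0],[0.5,0,0,0,0],[0.5,0,0,0,0],[-1,0,0,0,0],[-1,0,0,0,0],[-1,0,0,0,0],[-1,0,0,0,0],[-1,0,0,0,0]]' 70
python3 - <<'E'
from h import *
go(.4622,-.331,.0675,np.pi/2-.023)
E
```

```text
time_s: 15.02
ee_pos: [0.4633, -0.3331, 0.0499]
tcp_rot: [0.002, 0.009, 1.0, -0.001]
contact_force: [0.8, 0.4, 5.7]
grip_width: 0.0289
grasp_force: 68.7
shift mm [  1.1   2.1 -17.6] tooly 89.0 turn 0.32 t 15.02 F [0.8 0.4 5.7] pos [ 0.4633 -0.3331  0.0499] w 0.0289 g 68.7
```

```bash
python3 -m handwheel '[[-1,0,0,-0.006,0],[-1,0,0,-0.006,0],[-1,0,0,0,0]]'; python3 -m handwheel '[[-1,-0.001,0,-0.006,0],[-1,-0.001,0,-0.006,0],[-1,-0.001,0,-0.006,0],[-1,0,0,0,0]]'
```

```text
time_s: 15.27
ee_pos: [0.4644, -0.3331, 0.0611]
tcp_rot: [0.003, 0.008, 1.0, -0.001]
contact_force: [5.4, -1.3, -6.6]
grip_width: 0.0293
grasp_force: 69.8
time_s: 15.6
ee_pos: [0.4689, -0.3332, 0.0797]
tcp_rot: [0.004, 0.008, 1.0, -0.001]
contact_force: [6.5, -1.0, -3.7]
grip_width: 0.0282
grasp_force: 69.7
```

```bash
python3 -m handwheel '[[-1,-0.003,0,-0.008,0],[-1,-0.004,0,-0.008,0],[-1,-0.005,0,-0.008,0],[-1,-0.006,0,-0.008,0],[-1,-0.004,0,-0.004,0],[-1,0,0,0,0],[0.3,0,0,0,0],[0.5,0,0,0,0],[0.5,0,0,0,0],[0.5,0,0,-0.03,0],[0.5,0,0,-0.04,0],[0.5,0,0,-0.03,0]]'
python3 - <<'E'
from h import *
cap('scene','s9')
yaw=-.023
F=lambda x,y,z:np.r_[.5167+(x*np.cos(yaw)-y*np.sin(yaw))/1e3,-.2672+(x*np.sin(yaw)+y*np.cos(yaw))/1e3,z/1e3]
for f in('s0','s4','s9'):
  v=V(f)
  for j in (0,.3,.7):
    a=.70-j; p=[]
    for r in(98,106,115,124,131):
      u=v.px(F(62-r*np.cos(a)-5*np.sin(a)*0,-65,48+r*np.sin(a)+3))[0].round().astype(int); p.append(int(v.img[u[1]-1:u[1]+2,u[0]-1:u[0]+2].max(2).mean()))
    print(f,j,p)
go(.556,.07,.2,-.03)
E
```

```text
time_s: 16.6
ee_pos: [0.4863, -0.333, 0.215]
tcp_rot: [-0.0, 0.008, 1.0, 0.0]
contact_force: [1.8, -1.7, 0.1]
grip_width: 0.0639
grasp_force: 0.0
s0 0 [57, 58, 57, 59, 62]
s0 0.3 [225, 224, 217, 215, 216]
s0 0.7 [194, 179, 202, 215, 215]
s4 0 [170, 176, 184, 190, 204]
s4 0.3 [229, 232, 219, 208, 205]
s4 0.7 [78, 61, 62, 61, 76]
s9 0 [60, 62, 61, 62, 63]
s9 0.3 [150, 150, 144, 142, 144]
s9 0.7 [174, 190, 227, 236, 236]
shift mm [-59.4 406.2  19.6] tooly 89.03 turn -89.25 t 16.65 F [ 0.8 -0.2  3.9] pos [ 0.4896 -0.335   0.2216] w 0.0636 g 0.0
```

```bash
python3 -m handwheel '[[0.5,0,0,0,7],[0.5,0,0,0,7],[0.5,0,0,0,7],[0.5,0,0,0,7],[0.5,0,0,0,7],[0.5,0,0,0,7],[0.5,0,0,0,7],[0.5,0,0,0,7],[0.5,0,0,0,7],[0.5,0,0,0,7],[0.5,0,0,0,7],[0.5,0,0,0,7]]' >/dev/null
python3 -m handwheel '[[1,0.02,0,0,7],[1,0.04,0.0075,0,0],[1,0.04,0.0075,0,0],[1,0.04,0.0075,0,0],[1,0.04,0.0075,0,0],[1,0.04,0.0075,0,0],[1,0.04,0.0075,0,0],[1,0.04,0.0075,0,0],[1,0.04,0.0075,0,0],[1,0.04,0.0075,0,0],[1,0,0,0,0],[1,0,0,0,0]]' >/dev/null
python3 - <<'E'
from h import *
go(.5637,.071,.15,-.04)
cap('wrist','w10')
v=V('w10')
hsv=cv2.cvtColor(v.img,cv2.COLOR_RGB2HSV)
print(v.px([[.566,.12,.019],[.564,.071,.019],[.562,.02,.019]]).round(0))
m=cv2.inRange(hsv,(8,50,60),(25,200,255)); m=cv2.morphologyEx(m,cv2.MORPH_OPEN,np.ones((5,5)))
n,l,st,c=cv2.connectedComponentsWithStats(m)
for i in range(1,n):
    if st[i,4]>1500:
        ct=cv2.findContours((l==i).astype(np.uint8),0,2)[0][0]; print(st[i],c[i].round(1),cv2.minAreaRect(ct), [v.pl(*p,.019)[:2].round(4) for p in cv2.boxPoints(cv2.minAreaRect(ct))])
E
```

```text
shift mm [22.4 -0.9 62.4] tooly -1.52 turn 0.78 t 18.65 F [-0.4 -1.  -0.5] pos [0.5641 0.0485 0.2124] w 0.0855 g 0.0
[[285. 107.]
 [284. 163.]
 [283. 217.]]
[ 132    0  177   42 4279] [231.5  21.2] ((220.0, 20.5), (41.0, 176.0), 90.0) [array([0.4425, 0.2092]), array([0.5871, 0.2041]), array([0.5867, 0.1727]), array([0.4388, 0.1776])]
[ 258  103   53  170 8353] [282.8 186.4] ((283.6353454589844, 187.55096435546875), (51.6915397644043, 168.85997009277344), 0.40924862027168274) [array([ 0.535 , -0.0365]), array([0.5433, 0.1237]), array([0.5881, 0.1222]), array([ 0.5861, -0.0381])]
[ 486  152   74  107 4308] [518.7 190.1] ((523.6005859375, 205.0657196044922), (69.23492431640625, 110.16205596923828), 3.416588068008423) [array([ 0.7617, -0.0279]), array([0.7537, 0.0803]), array([0.8203, 0.0756]), array([ 0.8346, -0.0349])]
[ 482  209   78  129 5947] [528.1 286.4] ((520.5, 273.0), (128.0, 77.0), 90.0) [array([0.7512, 0.0228]), array([0.828 , 0.0209]), array([ 0.8578, -0.1242]), array([ 0.7708, -0.1197])]
[ 213  293  112   82 3296] [291.8 322.5] ((268.5, 333.5), (81.0, 111.0), 90.0) [array([ 0.4892, -0.059 ]), array([ 0.6012, -0.0615]), array([ 0.6022, -0.161 ]), array([ 0.4808, -0.1585])]
```

The hold-down is raised again. The strip is flat on the bench, centred near (0.563,0.043), 160 mm long and 45 mm wide. I'll grip it across its width.

```bash
python3 -m handwheel '[[1,0.0095,0,0.03,0.2],[1,0,0,0.041,0],[1,0,0,0.041,0],[1,0,0,0.04,0],[1,0,0,0.03,0],[1,0,0,0.0155,0],[1,0,0,0,0],[1,0,0,0,0],[1,0,0,0,0]]'
python3 -m handwheel '[[0,0,0,0,0],[-1,0,0,0,0],[-1,0,0,0,0],[-1,0,0,0,0],[-1,0,0,0,0],[-1,0,0,0,0]]' 40
```

```text
time_s: 19.45
ee_pos: [0.5661, 0.0524, 0.0172]
tcp_rot: [0.001, 0.721, 0.693, 0.001]
contact_force: [-0.4, 0.0, -0.7]
grip_width: 0.0849
grasp_force: 0.0
time_s: 19.95
ee_pos: [0.5657, 0.0541, 0.0172]
tcp_rot: [0.0, 0.72, 0.694, 0.001]
contact_force: [-1.0, -0.1, 6.5]
grip_width: 0.044
grasp_force: 42.4
```

```bash
python3 -m handwheel '[[-1,0,0,-0.03,0],[-1,0,0,-0.04,0],[-1,0,0,-0.04,0],[-1,0,0,-0.04,0],[-1,0,0,-0.03,0],[-1,0,0,0,0],[-1,0,0,0,0]]'
python3 - <<'E'
from h import *
go(.447,-.2476,.19,-.023)
cap('wrist','w11'); v=V('w11')
hsv=cv2.cvtColor(v.img,cv2.COLOR_RGB2HSV)
s=monitor.state();z=s['ee_pos'][2]+.002
m=cv2.inRange(hsv,(8,50,40),(25,200,255)); m=cv2.morphologyEx(m,cv2.MORPH_OPEN,np.ones((5,5)))
for c in(260,284,310):
    col=m[:,c]; print(c,[int(i) for i in np.flatnonzero(np.diff(col.astype(int)))])
for r in(150,): print(r,[int(i) for i in np.flatnonzero(np.diff(m[r].astype(int)))])
for r in(60,80,100,120,140): print(r,'world rel tcp',(v.pl(284,r,z)-s['ee_pos']).round(4))
E
```

```text
time_s: 20.53
ee_pos: [0.5658, 0.0541, 0.1978]
tcp_rot: [0.001, 0.72, 0.694, 0.002]
contact_force: [-0.1, 0.4, -1.9]
grip_width: 0.0443
grasp_force: 41.7
shift mm [-305.9 -107.6    7. ] tooly -2.12 turn -0.8 t 20.53 F [-0.1  0.4 -1.9] pos [0.5658 0.0541 0.1978] w 0.0443 g 41.7
260 [42, 112, 372, 373, 389, 390, 395]
284 [44, 112, 337, 340, 376, 377, 385, 386, 392]
310 [113, 386]
150 [221, 347, 395, 425]
60 world rel tcp [0.004  0.0859 0.002 ]
80 world rel tcp [0.0038 0.0794 0.002 ]
100 world rel tcp [0.0036 0.0728 0.002 ]
120 world rel tcp [0.0033 0.0661 0.002 ]
140 world rel tcp [0.0031 0.0591 0.002 ]
```

```bash
python3 -m handwheel '[[-1,-0.017,-0.006,0,-0.8],[-1,-0.034,-0.0115,0,0],[-1,-0.034,-0.0115,0,0],[-1,-0.034,-0.0115,0,0],[-1,-0.034,-0.0115,0,0],[-1,-0.034,-0.0115,0,0],[-1,-0.034,-0.0115,0,0],[-1,-0.034,-0.0115,0,0],[-1,-0.034,-0.0115,0,0],[-1,-0.018,-0.006,0,0],[-1,0,0,0,0],[-1,0,0,0,0]]'
python3 - <<'E'
from h import *
go(.447,-.2486,.085,-.023)
E
```

```text
time_s: 21.58
ee_pos: [0.4519, -0.2509, 0.194]
tcp_rot: [-0.002, 0.717, 0.698, -0.001]
contact_force: [0.4, 1.6, -1.0]
grip_width: 0.0439
grasp_force: 41.6
shift mm [  1.9  -4.4 109. ] tooly -1.54 turn -0.22 t 21.58 F [ 0.4  1.6 -1. ] pos [ 0.4519 -0.2509  0.194 ] w 0.0439 g 41.6
```

```bash
python3 -m handwheel '[[-1,0.002,-0.006,0.005,0],[-1,0,0,0.036,0],[-1,0,0,0.038,0],[-1,0,0,0.034,0],[-1,0,0,0.004,0],[-1,0,0,0,0],[-1,0,0.02,0,0],[-1,0,0.02,0,0],[-1,0,0,0,0],[-1,0,0,0,0]]'
python3 - <<'E'
from h import *
go(.4871,-.2486,.033,-.023)
E
```

```text
time_s: 22.42
ee_pos: [0.4895, -0.2486, 0.0806]
tcp_rot: [0.001, 0.714, 0.7, 0.001]
contact_force: [-1.7, -0.0, -1.5]
grip_width: 0.0444
grasp_force: 41.8
shift mm [ 0.  -2.6 47.6] tooly -1.17 turn 0.14 t 22.42 F [-1.7 -0.  -1.5] pos [ 0.4895 -0.2486  0.0806] w 0.0444 g 41.8
```

```bash
python3 -m handwheel '[[-1,0,0,0.02,0],[-1,0,0,0.018,0],[-1,0,0,0.008,0],[-1,0,0,0,0],[-1,0,0,0,0]]'
python3 - <<'E'
from h import *
go(.5167,-.2560,.030,-.023)
cap('wrist','w12'); v=V('w12'); hsv=cv2.cvtColor(v.img,cv2.COLOR_RGB2HSV)
yaw=-.023
cap('scene','s12'); v=V('s12')
F=lambda x,y,z:np.r_[.5167+(x*np.cos(yaw)-y*np.sin(yaw))/1e3,-.2672+(x*np.sin(yaw)+y*np.cos(yaw))/1e3,z/1e3]
for j in (0,.3,.7):
    a=.70-j; p=[]
    for r in(98,106,115,124,131):
      u=v.px(F(62-r*np.cos(a),-65,48+r*np.sin(a)+3))[0].round().astype(int); p.append(int(v.img[u[1]-1:u[1]+2,u[0]-1:u[0]+2].max(2).mean()))
    print(j,p)
E
```

```text
time_s: 22.83
ee_pos: [0.4875, -0.2494, 0.0336]
tcp_rot: [0.0, 0.715, 0.699, -0.0]
contact_force: [1.0, 0.2, -1.4]
grip_width: 0.044
grasp_force: 41.7
shift mm [-5.9 29.4  3.6] tooly -1.35 turn -0.03 t 22.83 F [ 1.   0.2 -1.4] pos [ 0.4875 -0.2494  0.0336] w 0.044 g 41.7
0 [65, 65, 64, 65, 68]
0.3 [242, 241, 229, 201, 171]
0.7 [238, 253, 253, 253, 235]
```

```bash
python3 -m handwheel '[[-1,0,0.012,0.001,0],[-1,0,0.008,0.001,0],[-1,0,0.004,0,0],[-1,0,0.002,0,0],[-1,0,0,0,0],[-1,0,0,0,0]]'; python3 -m handwheel '[[-1,0,0.002,0,0],[-1,0,0.001,0,0],[-1,0,0,0,0],[-1,0,0,0,0]]'
```

```text
time_s: 23.43
ee_pos: [0.5134, -0.2498, 0.031]
tcp_rot: [-0.0, 0.715, 0.699, -0.0]
contact_force: [-1.1, 0.4, -0.8]
grip_width: 0.0442
grasp_force: 41.8
time_s: 23.77
ee_pos: [0.5167, -0.2499, 0.0309]
tcp_rot: [-0.0, 0.715, 0.699, -0.0]
contact_force: [-0.5, 0.2, -1.5]
grip_width: 0.0441
grasp_force: 41.8
```

```bash
python3 -m handwheel '[[-1,0,0.001,0,0],[-1,0,0.001,0,0],[-1,0,0,0,0],[-1,0,0,0,0]]' | grep -E "ee|cont"; python3 -m handwheel '[[-1,0,0.001,0,0],[-1,0,0.001,0,0],[-1,0,0,0,0],[-1,0,0,0,0]]'| grep -E "ee|cont"
```

```text
ee_pos: [0.5177, -0.25, 0.0308]
contact_force: [-2.7, -0.7, -0.2]
ee_pos: [0.5179, -0.25, 0.0306]
contact_force: [-5.8, -1.0, 2.1]
```

```bash
python3 -m handwheel '[[-1,-0.002,-0.002,0,0],[-1,-0.002,0,0,0],[-1,0,0,0,0],[-1,0,0,0,0]]' | grep -E "ee|cont"; python3 -m handwheel '[[-1,-0.001,0,0,0],[-1,-0.001,0,0,0],[-1,0,0,0,0],[-1,0,0,0,0]]'| grep -E "ee|cont";  python3 -m handwheel '[[-1,-0.001,0,0,0],[-1,-0.001,0,0,0],[-1,0,0,0,0],[-1,0,0,0,0]]'| grep -E "ee|cont"
```

```text
ee_pos: [0.5177, -0.2532, 0.0305]
contact_force: [-4.7, 2.3, -0.3]
ee_pos: [0.5177, -0.2547, 0.0304]
contact_force: [-4.1, 2.5, -1.4]
ee_pos: [0.5177, -0.2567, 0.0304]
contact_force: [-4.7, 2.0, -0.4]
```

```bash
python3 -m handwheel '[[-1,-0.001,0,0,0],[-1,-0.001,0,0,0],[-1,0,0,0,0],[-1,0,0,0,0]]' | grep -E "ee|cont"; python3 -m handwheel '[[-1,-0.001,0,0,0],[-1,-0.001,0,0,0],[-1,0,0,0,0],[-1,0,0,0,0]]'| grep -E "ee|cont"
```

```text
ee_pos: [0.5177, -0.2574, 0.0303]
contact_force: [-5.0, 4.0, -1.1]
ee_pos: [0.5177, -0.2575, 0.0303]
contact_force: [-4.3, 6.3, 1.1]
```

```bash
python3 -m handwheel '[[-1,0.002,-0.0015,0,0],[-1,0,0,0.001,0],[-1,0,0,0.001,0],[-1,0,0,0,0]]' | grep -E "ee|cont"; python3 -m handwheel '[[-0.3,0,0,0,0],[0.3,0,0,0,0],[1,0,0,0,0],[1,0,0,0,0],[1,0,0,0,0],[1,0,0,0,0]]'
python3 - <<'E'
from h import *
cap('wrist','w13'); v=V('w13'); s=monitor.state()
hsv=cv2.cvtColor(v.img,cv2.COLOR_RGB2HSV); g=cv2.GaussianBlur(v.img,(5,5),0).astype(int)
for r in(150,180,220,260):
    d=np.abs(g[r,2:]-g[r,:-2]).sum(1); print(r,[(c+1,int(d[c])) for c in range(180,400) if d[c]>40 and d[c]==d[max(0,c-4):c+5].max()])
yaw=-.023
F=lambda x,y,z:np.r_[.5177+(x*np.cos(yaw)-y*np.sin(yaw))/1e3,-.2680+(x*np.sin(yaw)+y*np.cos(yaw))/1e3,z/1e3]
print(v.px([F(-22.5,80,31),F(22.5,80,31),F(-22.5,40,31),F(22.5,40,31)]).round(0))
for c in(270,285,300):
    d=np.abs(g[2:,c]-g[:-2,c]).sum(1); print(c,[(r+1,int(d[r])) for r in range(5,300) if d[r]>40 and d[r]==d[max(0,r-4):r+5].max()])
E
```

```text
ee_pos: [0.5176, -0.2574, 0.0292]
contact_force: [-3.5, 6.5, 2.3]
time_s: 26.93
ee_pos: [0.5177, -0.2609, 0.0293]
tcp_rot: [0.001, 0.716, 0.699, 0.0]
contact_force: [-0.6, 0.1, 0.8]
grip_width: 0.0856
grasp_force: 0.0
150 [(220, 85), (257, 126), (346, 42)]
180 [(222, 90), (263, 108), (344, 48)]
220 [(223, 50), (342, 51)]
260 [(225, 47), (340, 41)]
[[220. 100.]
 [352. 100.]
 [225. 213.]
 [346. 213.]]
270 [(23, 64), (30, 62), (57, 50), (67, 119), (94, 118), (103, 49)]
285 [(20, 54), (57, 49), (103, 59)]
300 [(22, 60), (57, 46), (103, 58)]
```

The strip is seated: its edges and end lie within about 1 mm of prediction, and the pin and stop contacts were both felt. Next is the hold-down.

```bash
python3 -m handwheel '[[1,0,0,-0.02,0],[1,0,0,-0.035,0],[1,0,0,-0.04,0],[-1,0,0,-0.04,0],[-1,0,0,-0.03,0],[-1,-0.036,-0.01,0,0],[-1,-0.036,-0.01,0,0],[-1,0,0,0,0],[-1,0,0,0,0],[-1,0,0,0,0]]'
python3 - <<'E'
from h import *
go(.495,-.3325,.154,-.023)
E
```

```text
time_s: 27.82
ee_pos: [0.4953, -0.3313, 0.1936]
tcp_rot: [-0.0, 0.716, 0.698, 0.0]
contact_force: [0.1, -0.1, -0.3]
grip_width: 0.0006
grasp_force: 0.0
shift mm [-1.3 -0.2 39.6] tooly -1.39 turn -0.07 t 27.82 F [ 0.1 -0.1 -0.3] pos [ 0.4953 -0.3313  0.1936] w 0.0006 g 0.0
```

```bash
python3 -m handwheel '[[-1,0,0,0.03,0],[-1,0,0,0.015,0],[-1,0,0,0.005,0],[-1,0,-0.007,0.009,0],[-1,0,-0.006,0.01,0],[-1,0,-0.005,0.01,0],[-1,0,-0.004,0.01,0],[-1,0,-0.003,0.01,0],[-1,0,-0.003,0.01,0],[-1,0,-0.001,0.008,0],[-1,0,0,0.005,0],[-1,0,0,0,0]]'
python3 -m handwheel '[[-1,0,0,0.003,0],[-1,0,0,0,0],[-1,0,0,0,0]]'
```

```text
time_s: 28.82
ee_pos: [0.4665, -0.3299, 0.071]
tcp_rot: [-0.001, 0.715, 0.699, -0.0]
contact_force: [-0.3, 0.2, 0.2]
grip_width: 0.0003
grasp_force: 0.0
time_s: 29.07
ee_pos: [0.4671, -0.3307, 0.0701]
tcp_rot: [0.001, 0.715, 0.699, 0.0]
contact_force: [-1.2, 1.5, 4.8]
grip_width: 0.0003
grasp_force: 2.3
```

```bash
python3 -m handwheel '[[-1,0,0,-0.03,0],[-1,0,0,-0.04,0],[-1,0,0,-0.04,0],[-1,0,0,-0.02,0],[-1,0.03,0.01,0,0],[-1,0.04,0.02,0,0],[-1,0.03,0.02,0,0],[-1,0,0,0,0],[-1,0,0,0,0]]' | grep -E "time|ee"
cat > k.py <<'E'
from h import *
import sys
def polar(f,ctr,z,rs):
    v=V(f); th=np.radians(np.arange(-180,180,1)); out=[]
    for r in rs:
        P=np.c_[ctr[0]+r*np.cos(th),ctr[1]+r*np.sin(th),np.full(th.size,z)]
        out.append(cv2.remap(v.img.max(2),*[v.px(P)[:,i].astype(np.float32).reshape(1,-1) for i in(0,1)],cv2.INTER_LINEAR)[0])
    return np.array(out)
E
python3 - <<'E'
from k import *
cap('scene','s14');cap('wrist','w14'); v=V('s14')
yaw=-.023
F=lambda x,y,z:np.r_[.5177+(x*np.cos(yaw)-y*np.sin(yaw))/1e3,-.2680+(x*np.sin(yaw)+y*np.cos(yaw))/1e3,z/1e3]
for j in (0,.3,.58,.7):
    a=.70-j; p=[]
    for r in(98,106,115,124,131):
      u=v.px(F(62-r*np.cos(a),-65,48+r*np.sin(a)+3))[0].round().astype(int); p.append(int(v.img[u[1]-1:u[1]+2,u[0]-1:u[0]+2].max(2).mean()))
    print(j,p)
v=V('w14'); g=cv2.GaussianBlur(v.img,(3,3),0).max(2)
print('knob px expected',v.px([F(0,145,50),F(44,145,50),F(0,189,50)]).round(0))
# hub+bar dark blob
m=(g<50).astype(np.uint8);n,l,st,c=cv2.connectedComponentsWithStats(m)
for i in range(1,n):
    if st[i,4]>60 and st[i,1]<250: print(st[i],c[i].round(1))
E
```

```text
time_s: 29.82
ee_pos: [0.5195, -0.2313, 0.199]
0 [170, 167, 172, 172, 188]
0.3 [242, 245, 250, 250, 250]
0.58 [245, 223, 162, 135, 125]
0.7 [126, 73, 67, 67, 81]
knob px expected [[285.  50.]
 [346.  50.]
 [286. -17.]]
[261   7  23  42 345] [276.5  25.9]
[287   8  29  56 882] [299.7  37.1]
```

```bash
python3 -m handwheel '[[0,0.03,0,0,0],[0,0.015,0,0,0],[0,0,0,0,0],[0,0,0,0,0],[0,0,0,0,0]]' | grep -E "time|ee"
python3 - <<'E'
from k import *
cap('wrist','w15'); v=V('w15'); c0=np.array([.521,-.123])
gray=cv2.GaussianBlur(v.img,(3,3),0)
print('exp px',v.px([[*c0,.05]]).round(1), 'r px',(v.px([[c0[0]+.044,c0[1],.05]])-v.px([[*c0,.05]]))[0].round(1))
C=cv2.HoughCircles(cv2.cvtColor(gray,cv2.COLOR_RGB2GRAY)[0:230,190:390],cv2.HOUGH_GRADIENT,1,20,param1=80,param2=18,minRadius=25,maxRadius=75)
for x,y,r in C[0][:6]: print('circ',x+190,y,r,v.pl(x+190,y,.05)[:2].round(4))
for z,rs in((.0515,(.030,.032,.034,.036,.038,.040)),):
    A=polar('w15',c0,z,rs)
    for r,a in zip(rs,A):
        d=np.flatnonzero(a<75)-180; 
        seg=np.split(d,np.flatnonzero(np.diff(d)>1)+1); print(r,[(int(s[0]),int(s[-1]),int(a[s+180].min())) for s in seg if len(s)])
E
```

```text
time_s: 30.33
ee_pos: [0.5177, -0.1921, 0.1993]
exp px [[286.3 108.9]] r px [58.5 -1.4]
circ 285.5 107.5 58.9 [ 0.5205 -0.122 ]
circ 253.5 105.5 62.1 [ 0.4965 -0.1199]
circ 284.5 145.5 60.0 [ 0.519  -0.1503]
circ 296.5 126.5 53.3 [ 0.5285 -0.1362]
circ 270.5 91.5 53.4 [ 0.5096 -0.1101]
circ 264.5 123.5 56.8 [ 0.5042 -0.1333]
0.03 [(82, 90, 50)]
0.032 [(83, 90, 47)]
0.034 [(-8, -4, 68), (83, 89, 51)]
0.036 [(-8, -4, 64)]
0.038 [(-8, -5, 69)]
0.04 [(-8, -5, 66)]
```

```bash
python3 - <<'E'
from h import *
go(.5205,-.1222,.12,np.radians(-5)); print(np.round(monitor.state()['q'],2))
E
python3 -m handwheel '[[0,0.035,0.0015,0,3.6],[0,0.035,0,0,0],[0,0,0,0.03,0],[0,0,0,0.03,0],[0,0,0,0.02,0],[0,0,0,0,0],[0,0,0,0,0]]' | grep -E "time|ee"
python3 - <<'E'
from h import *
go(.5205,-.1222,.074,np.radians(-5))
E
```

```text
shift mm [70.2  0.9 79.1] tooly -1.54 turn 3.46 t 30.38 F [-0.3 -0.  -0.1] pos [ 0.5177 -0.1922  0.1992] w 0.0429 g 0.0
[ 0.06  0.54  0.4   1.78 -0.26  0.87  0.54]
time_s: 30.97
ee_pos: [0.5231, -0.1214, 0.1185]
shift mm [-1.  -2.4 44.5] tooly -5.08 turn -0.08 t 30.97 F [ 0.4 -0.8  0.1] pos [ 0.5231 -0.1214  0.1185] w 0.0428 g 0.0
```

```bash
python3 -m handwheel '[[0,-0.001,-0.0025,0.02,0],[0,0,0,0.018,0],[0,0,0,0.006,0],[0,0,0,0,0],[-0.5,0,0,0,0],[-1,0,0,0,0],[-1,0,0,0,0],[-1,0,0,0,0],[-1,0,0,0,0]]' 25
python3 - <<'E'
from h import *
go(.5205,-.1222,.074,np.radians(-5-92))
E
```

```text
time_s: 31.72
ee_pos: [0.5211, -0.1211, 0.0765]
tcp_rot: [0.0, 0.737, 0.676, 0.0]
contact_force: [-2.8, 0.7, 5.1]
grip_width: 0.0134
grasp_force: 26.1
shift mm [-1.1 -0.5  2.5] tooly -4.96 turn -87.96 t 31.72 F [-2.8  0.7  5.1] pos [ 0.5211 -0.1211  0.0765] w 0.0134 g 26.1
```

```bash
python3 -m handwheel '[[-1,0,0,0,7],[-1,0,0,0,7],[-1,0,0,0,7],[-1,0,0,0,7],[-1,0,0,0,7],[-1,0,0,0,7],[-1,0,0,0,7],[-1,0,0,0,7],[-1,0,0,0,7],[-1,0,0,0,7],[-1,0,0,0,7],[-1,0,0,0,7]]' | grep -E "time|ee|cont|grip"
python3 -m handwheel '[[-1,0,0,0,7],[-1,0,0,0,0],[-1,0,0,0,0],[-1,0,0,0,0]]'
python3 - <<'E'
from h import *
go(.5205,-.1222,.074,np.radians(-5-92)); print(np.round(monitor.state()['q'],2))
E
```

```text
time_s: 32.72
ee_pos: [0.5238, -0.124, 0.0766]
contact_force: [2.0, -5.8, -2.4]
grip_width: 0.013
time_s: 33.05
ee_pos: [0.5238, -0.1245, 0.0766]
tcp_rot: [0.004, 0.999, -0.052, 0.004]
contact_force: [2.8, -5.3, -2.7]
grip_width: 0.0132
grasp_force: 25.1
shift mm [-3.5 -1.9  2.5] tooly -96.01 turn 0.99 t 33.05 F [ 2.8 -5.3 -2.7] pos [ 0.5238 -0.1245  0.0766] w 0.0132 g 25.1
[-0.27  0.8   0.75  1.94 -0.82  0.73 -0.7 ]
```

```bash
python3 -m handwheel '[[-0.6,0,0,0,0],[-0.2,0,0,0,0],[0,0,0,0,0],[0,0,0,0,0],[0,0,0,-0.03,0],[0,0,0,-0.04,0],[0,0,0,-0.04,0],[0,-0.035,0,-0.015,0],[0,-0.035,0,0,0],[0,0,0,0,0],[0,0,0,0,0],[0,0,0,0,0]]' | grep -E "time|ee|cont|grip"
python3 - <<'E'
from k import *
cap('wrist','w16'); v=V('w16'); c0=np.array([.5205,-.1222])
gray=cv2.GaussianBlur(v.img,(3,3),0)
p=v.px([[*c0,.05]])[0]; print('exp px',p.round(1))
x0,y0=max(0,int(p[0])-110),max(0,int(p[1])-110)
C=cv2.HoughCircles(cv2.cvtColor(gray,cv2.COLOR_RGB2GRAY)[y0:y0+220,x0:x0+220],cv2.HOUGH_GRADIENT,1,20,param1=80,param2=18,minRadius=50,maxRadius=70)
if C is not None:
  for x,y,r in C[0][:4]: print('circ',x+x0,y+y0,r,v.pl(x+x0,y+y0,.05)[:2].round(4))
  b=C[0][0]; c1=v.pl(b[0]+x0,b[1]+y0,.05)[:2]
else: c1=c0
for cc in(c0,c1):
  for r,a in zip((.026,.028,.030,.032,.034,.036,.038,.040),polar('w16',cc,.0515,(.026,.028,.030,.032,.034,.036,.038,.040))):
    d=np.flatnonzero(a<80)-180; seg=np.split(d,np.flatnonzero(np.diff(d)>1)+1); print(r,[(int(s[0]),int(s[-1]),int(a[s+180].min())) for s in seg if len(s)])
E
```

```text
time_s: 34.05
ee_pos: [0.4518, -0.1126, 0.2]
contact_force: [1.2, 0.3, -0.2]
grip_width: 0.0429
exp px [287.7 106.6]
circ 289.5 107.5 60.6 [ 0.5197 -0.1235]
circ 293.5 131.5 62.8 [ 0.5017 -0.1248]
circ 321.5 103.5 61.7 [ 0.5202 -0.1477]
0.026 [(-12, -5, 73)]
0.028 [(-6, -5, 74)]
0.03 [(-6, -5, 75)]
0.032 [(-7, -5, 72)]
0.034 [(-11, -6, 68)]
0.036 []
0.038 []
0.04 []
0.026 [(-4, -2, 65)]
0.028 [(-3, -2, 75)]
0.03 [(-3, -2, 75)]
0.032 [(-4, -3, 73)]
0.034 [(-8, -8, 78), (-6, -4, 73)]
0.036 []
0.038 []
0.04 []
```

Run:
```python
from k import *
c=np.array([.5199,-.123])
for r,a in zip((.027,.030,.032,.034,.036,.038,.040),polar('w16',c,.0515,(.027,.030,.032,.034,.036,.038,.040))): print(r,a[180-30:180+22:2])
A=polar('w16',c,.0515,(.037,.038,.039,.040)).mean(0); print('mark min',A.argmin()-180, A.min()); 
cap('wrist','w17'); m=polar('w17',c,.0515,(.037,.038,.039)).mean(0); print(np.argsort(m)[:6]-180)
```

```text
0.027 [232 233 234 235 235 236 236 237 220 113  79  83  82  78 100 149 151 158
 147 147 149 146 178 234 213 224]
0.03 [234 234 234 234 234 235 234 235 234 159  80  85  83  76 116 153 189 235
 233 232 232 232 232 232 233 233]
0.032 [235 235 235 235 234 235 235 235 238 193  87  84  81  73 127 153 217 236
 234 234 233 233 232 232 231 231]
0.034 [235 236 237 237 237 237 236 236 236 210  86  80  78  84 142 150 208 236
 235 236 236 236 235 234 233 233]
0.036 [237 236 235 234 233 233 233 233 233 235 225 110 118 107 158 236 233 233
 232 232 233 233 233 234 235 235]
0.038 [233 234 234 235 235 235 234 234 233 233 233 109 119 124 226 234 233 232
 232 233 233 233 233 233 232 233]
0.04 [235 235 234 233 233 232 230 229 229 230 235 121 118 126 227 231 230 229
 230 230 231 232 232 232 232 233]
mark min -5 109.75
[ -4  -5  -6  -7  -8 118]
```

The pointer nose (about -12° to -3°) lines up with the mark (about -8° to -4°). The hold-down arm is latched, and the gripper is clear.

```bash
python3 -c "
from rig import order; print(order.finish_job())"
```

```text
the job is handed in; nothing more can be done
None
```

The job is handed in, verdict not shown: the strip is home on the bed and let go, the hold-down is latched (I tripped it early and had to lift it free before seating the strip), and the pointer is within about 2° of the mark with no sign that the ring moved.

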